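Make up the drive kit and the repair kit

TASK

Make up two kits in the two foam-lined trays. The drive kit gets the geared motor, the red battery pack and the oil bottle; the repair kit gets the large glue bottle and the fixings box. Each goes all the way down into the cut-out made for it, the bottles upright, and leave the wheel, the hex key and the small glue bottle where they are.

Things in the scene. Friction and masses are not known exactly. Their poses are not given: they have to be found in the camera images.
- drive_tray: Drive kit tray, fixed: grey plastic, black foam with three cut-outs. 128 x 142 mm (its x, y), rim 20 high. Origin: centre of underside, z up. Foam top z = 18, pale cut-out floors z = 8. Cut-outs, centre (x, y), size in x by y: battery (-29, 0), 46 x 122; motor (27.5, -29), 46 x 58; oil bottle (27.5, 34), round, 49 across. No room for fingers in a cut-out: hold parts 12 mm or more above their underside.
- repair_tray: Repair kit tray, fixed: grey plastic, black foam with two cut-outs. 128 x 142 mm (its x, y), rim 20 high. Origin: centre of underside, z up. Foam top z = 18, pale cut-out floors z = 8. Cut-outs, centre (x, y), size in x by y: fixings box (-30, 0), 48 x 99; large glue bottle (27.5, -30), round, 55 across. No room for fingers in a cut-out: hold parts 12 mm or more above their underside.
- motor: Black geared motor on a foot plate, 85 g. Plate 34 mm in x, y -24 to 22, 5 thick; block 30 wide in x, y -18 to 17, up to z = 22; drum along y above it, 24 across, axis z = 30; stub on top to z = 49; shaft to y = -28 at z = 30, plug to y = 27 at z = 10 to 18. Grasp across x. Origin: centre of underside, z up. Its y goes along the cut-out's y, either way round.
- battery: Red battery pack with stiff leads and a yellow plug, about 120 g, lying flat, 34 x 110 x 23 mm overall. The pack, the part to grasp, is 34 mm in x, from -15 to 55 in y (middle at y = 20), 22 high; leads and plug reach y = -55. Origin: under the middle of the overall size, z up. Its y goes along the cut-out's y, either way round.
- oil_bottle: Slim red bottle with a yellow nozzle cap, standing, about 90 g. Round body 37 mm across up to z = 96, narrow cap to z = 115. Origin: centre of the underside, z up.
- glue_bottle: The large white glue bottle with an orange cap, standing, about 100 g. Round body 43 mm across up to z = 100, narrow cap to z = 120. Origin: centre of the underside, z up.
- fixings_box: Small brown-orange slide-top box of fixings, closed, about 90 g, lying flat: 36 mm in x, 87 mm in y, 30 mm high. Origin: centre of the underside, z up. Either way round in its cut-out will do, long side (y) along the cut-out's long side.
- small_glue: Bystander: the small white glue bottle with a blue cap, standing, 28 mm across, 85 mm high. Origin: centre of the underside. Belongs to neither kit; leave it.
- wheel: Bystander: black model wheel lying flat, 64 mm across, 22 mm thick. Origin: centre of the underside. Belongs to neither kit; leave it.
- hex_key: Bystander: grey hex key lying flat, 30 x 89 x 7 mm, long side along its y. Origin: centre of the underside. Belongs to neither kit; leave it.
Mind the look-alikes: they are no part of the job. What is shaped like the glue_bottle but purple is not meant.

How it is judged:
By the outcome, as a careful person would: the job done as asked, in the order asked, and still so for the second after the job is handed in, with the robot touching nothing.
It also fails if it takes over 120 s, if anything falls off the work surface, if the arm or the gripper's body presses on something with over 40 N, if the wrist force passes 120 N, or if a joint passes its speed limit or range.

ROBOT

A 7-joint arm with a two-finger parallel gripper is mounted at the origin on the work surface; the furniture and walls round the work are solid. World frame = base frame: x ahead of the robot, y to its left, z up, the work surface at z = 0. Lengths are in m, angles in rad, forces in N, time in s.
With the tool pointing down it reaches from about 0.425 to 1.025 m from the base axis. Payload 9.4 kg.
Tool frame: the origin (TCP) lies midway between the tips of the shut fingers; the grasp point (between the pads) lies 19 mm behind it; z points along the fingers, y is the line along which they close (so a half turn about z gives the same grasp; the last joint's range is limited). The gripper opens to 93 mm and grips with 3 to 60 N. Pads are 15 mm wide; open, the fingers measure 128 mm over their backs; the gripper's body (75 mm by 188 mm) begins 65 mm behind the grasp point.
Start: joints at [1.032, 0.599, -0.003, 1.599, 0.002, 0.943, -0.08], TCP at [0.323, -0.649, 0.191] pointing down, gripper open.
Joint ranges: [-2.57, 2.57], [-0.35, 1.97], [-1.29, 1.29], [0.11, 2.56], [-1.05, 4.19], [0.11, 1.86], [-2.63, 2.63]. Speed limits (rad/s): [2.22, 2.22, 3.01, 3.01, 3.14, 3.14, 3.14].

INTERFACE

Orientations are given as a 3x3 rotation matrix whose columns are the frame's x, y, z axes.
In Python, from cell import ctrl gives the robot as it stands. Calls block until the motion is done:
- ctrl.move_ptp(position, orientation): joint-space move of the TCP to a pose.
- ctrl.move_straight(position, speed=0.15, frame=None, guard=None): straight line of the TCP; frame=None keeps the orientation; speed is the mean speed in m/s. With guard (N) it stops when the force on the tool has changed by that much, and returns True; else False.
- ctrl.move_j(angles): joint-space move.
- ctrl.grip(opening, squeeze=None): finger opening in m; squeeze is the grip in N (None keeps the last); returns when the fingers have stopped.
- ctrl.sleep(seconds).
- ctrl.ik(position, orientation): joint angles nearest the present ones, or None.
- ctrl.get_obs(): the state.
- ctrl.camera(name): name is "side" or "top" or "wrist"; returns the picture (480x640x3 uint8, blue, green, red); there is no depth.
- ctrl.get_calibration(name): a dict with "vfov" (degrees; the focal length in pixels is half the picture's height over the tangent of half this angle, whatever the lens; pixels are square), "cx", "cy" (the principal point, pixels), "R" (3x3) and "t" (3): a world point X has camera coordinates R X + t; the wrist camera has in their place "T_tool_cam" (4x4, takes a point from camera to tool coordinates, whose origin is the TCP and whose axes are the flange's). Camera axes: x right, y down, z forward; pixel columns grow to the right and rows downward; lengths in m; the calibration is good to about 2 mm. A picture is of the moment at which its call begins: read the wrist's pose just before it. get_calibration takes no time and is no camera call.
A pose or a line that the arm cannot do raises ctrl.Unreachable and nothing moves.
- ctrl.close_job(): hands the job in; it is judged then, once.
The state is a dict: "clock": time; "joints": joint angles; "joint_velocities": joint speeds; "effort": joint torques, N m; "ee_pos": TCP position; "ee_rot": TCP orientation; "contact_force": force on the tool from outside, world axes, zero at the start; "torque": the same for the moment, N m; "finger_gap": finger opening in m; "finger_force": force on a finger pad.
Only numpy, scipy, OpenCV 4.12 (cv2) and the standard library are available. Lean on these libraries where they do the work, as an engineer would, in place of code of your own. Each camera call takes 0.05 s, during which the arm holds its last target. There are 200 camera calls.

## Working session

There is one attempt and no reset: what is moved stays moved. The work goes in short steps, each a Python script; the robot and the scene stay as the last script left them, time stands still between calls to the robot, and variables do not carry over. Pictures are saved under pics/ and viewed, at most 14 in all, crops included, and the job is handed in when it is done.

```bash
mkdir -p pics; ls; python3 - <<'E'
from cell import ctrl
import cv2
for n in("top","side"):
    cv2.imwrite(f"pics/{n}0.png",ctrl.camera(n)); print(n,ctrl.get_calibration(n))
print(ctrl.get_calibration("wrist")); print(ctrl.get_obs()["clock"])
E
```

```text
pics
top {'vfov': 49.285163817742706, 'cx': 316.15835376643156, 'cy': 237.62196181229496, 'R': array([[ 2.65550967e-02, -9.99646209e-01,  1.51146443e-03],
       [-9.95294639e-01, -2.65803839e-02, -9.31775967e-02],
       [ 9.31848066e-02,  9.69987648e-04, -9.95648357e-01]]), 't': array([-0.06638995,  0.46462154,  1.04583336])}
side {'vfov': 57.595706797102636, 'cx': 318.40764801634776, 'cy': 244.63939779229202, 'R': array([[-0.99960146, -0.02814441,  0.00219564],
       [-0.01358915,  0.41155187, -0.91128502],
       [ 0.02474396, -0.91095167, -0.4117703 ]]), 't': array([0.45704852, 0.06456153, 1.05928844])}
{'vfov': 63.15588579173231, 'cx': 322.2634955370994, 'cy': 237.45342222504806, 'T_tool_cam': array([[ 1.29233063e-04, -9.63980607e-01, -2.65972505e-01,
         7.44210094e-02],
       [ 9.99999949e-01,  2.02684042e-04, -2.48711534e-04,
         1.23772802e-03],
       [ 2.93661478e-04, -2.65972459e-01,  9.63980583e-01,
        -1.94578824e-01],
       [ 0.00000000e+00,  0.00000000e+00,  0.00000000e+00,
         1.00000000e+00]])}
0.1
```

View pics/top0.png

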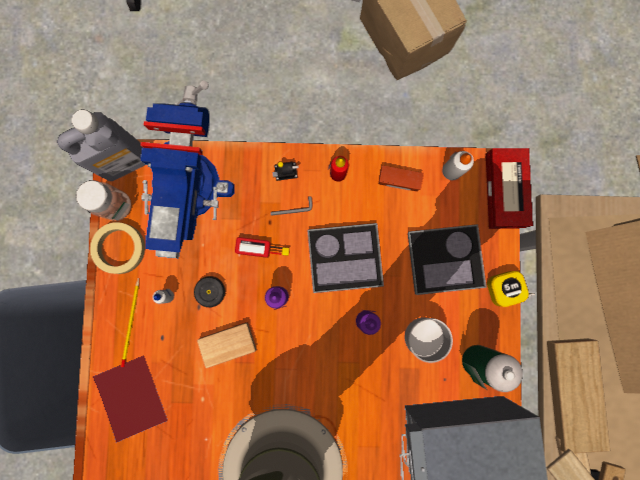

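View pics/side0.png

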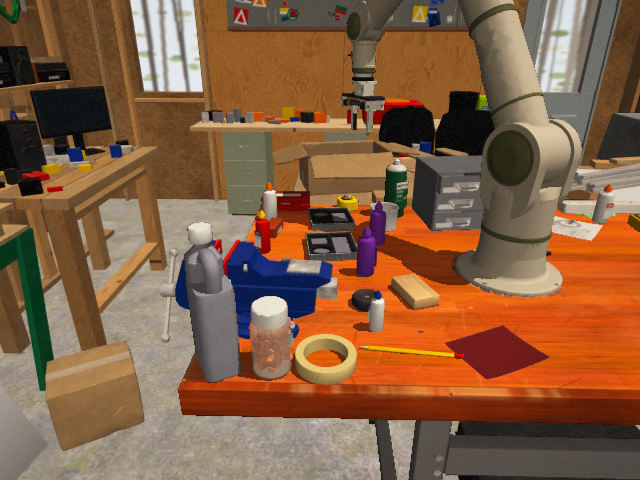

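The candidates for the large glue bottle in the top view are:
- white with an orange cap at (460,163): this is the one
- purple bottles at (277,296) and (368,322): decoys
- white with a blue cap at (163,297): the bystander
- side view (603,205): another white/orange one, well behind the arm and off the area

The red oil bottle is at (339,168), the red battery at (262,246), the motor at (286,170) and the box at (400,177). The drive tray is at (345,257) and the repair tray at (447,260).

```bash
cat > h.py <<'E'
from cell import ctrl
import numpy as np, cv2
def cam(name,obs=None):
    c=ctrl.get_calibration(name); f=240/np.tan(np.radians(c["vfov"]/2))
    if name=="wrist":
        o=obs; T=c["T_tool_cam"]; R=np.array(o["ee_rot"]); Rwc=R@T[:3,:3]; C=R@T[:3,3]+np.array(o["ee_pos"])
    else: Rwc=c["R"].T; C=-c["R"].T@c["t"]
    return f,c["cx"],c["cy"],Rwc,C
def p2w(k,uv,z):
    f,cx,cy,R,C=k; d=R@np.array([(uv[0]-cx)/f,(uv[1]-cy)/f,1]); return (C+d*(z-C[2])/d[2])
def w2p(k,X):
    f,cx,cy,R,C=k; p=R.T@(np.array(X)-C); return np.array([cx+f*p[0]/p[2],cy+f*p[1]/p[2]])
def down(yaw): # tool y (closing axis) along world direction yaw+90deg, tool pointing down; yaw=0: tool y=-world y
    c,s=np.cos(yaw),np.sin(yaw); return np.array([[c,s,0],[s,-c,0],[0,0,-1.]])
E
python3 - <<'E'
from h import *
im=cv2.imread("pics/top0.png"); c=im[135:345,225:505]
cv2.imwrite("pics/topc.png",cv2.resize(c[:170],None,fx=2.85,fy=2.85,interpolation=cv2.INTER_CUBIC))
k=cam("top"); print(k[4], w2p(k,[0.323,-0.649,0.19]))
for n,uv,z in [("motor",(286,171),.03),("bat",(262,246),.02),("oil",(340,160),.115),("glue",(466,157),.12),("box",(400,177),.03),("dt",(345,257),.02),("rt",(447,260),.02)]: print(n,p2w(k,uv,z).round(3))
print(ctrl.get_obs()["ee_rot"])
E
```

```text
[ 0.36674254 -0.05503108  1.08467493] [665.23407246 321.86627313]
motor [0.601 0.011 0.03 ]
bat [0.446 0.056 0.02 ]
oil [ 0.606 -0.095  0.115]
glue [ 0.617 -0.332  0.12 ]
box [ 0.595 -0.222  0.03 ]
dt [ 0.428 -0.114  0.02 ]
rt [ 0.428 -0.322  0.02 ]
[[ 8.95247560e-01  4.45568449e-01 -7.50005099e-04]
 [ 4.45569055e-01 -8.95246814e-01  1.16577532e-03]
 [-1.52006975e-04 -1.37783657e-03 -9.99999039e-01]]
```

View pics/topc.png

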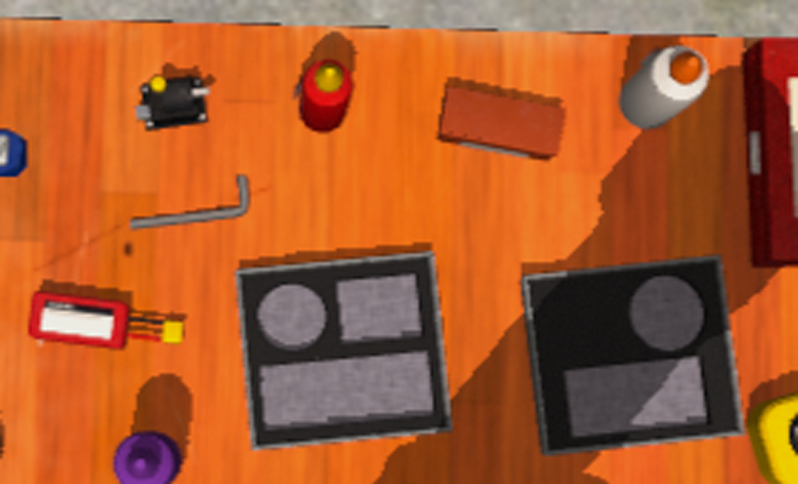

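The crop shows:
- **Trays:** drive tray with a round cut-out at the upper left; repair tray with a round one at the upper right. Both have tray x pointing roughly world +x.
- **Motor:** at (172,102), shaft to the right.
- **Battery:** pack at (80,320), plug on the right at (172,332).
- **Glue and oil:** the white/orange bottle is at (665,85), with base about (648,112). The oil bottle is at (328,95).

Next I'll convert these and check reach.

```bash
python3 - <<'E'
from h import *
k=cam("top"); W=lambda u,v,z: p2w(k,(225+u/2.85,135+v/2.85),z)[:2]
def quad(n,pts,z):
    P=np.array([W(*p,z) for p in pts]); e=np.linalg.norm(np.roll(P,-1,0)-P,axis=1); d=(P[0]+P[3]-P[1]-P[2]) # toward left = +y
    print(n,P.mean(0).round(4),"sides mm",(e*1e3).round(),"yaw(deg) of +y vs world y",np.degrees(np.arctan2(-d[0],d[1])).round(1)); 
quad("dt",[(239,268),(432,254),(451,430),(254,447)],.02)
quad("rt",[(522,276),(719,258),(741,432),(546,453)],.02)
quad("box",[(449,78),(564,97),(556,158),(438,140)],.03)
quad("batpack",[(36,291),(130,302),(125,348),(30,335)],.02)
quad("motorplate",[(140,82),(203,75),(208,122),(146,130)],.004)
print("oil cap",W(329,72,.112),"glue cap",W(688,62,.118))
R=lambda y:down(np.radians(y))
for n,p in dict(motor=(.601,.011),bat=(.446,.08),oil=(.606,-.095),box=(.595,-.222),glue=(.617,-.332),Dm=(.455,-.14),Db=(.4,-.09),Db2=(.4,-.135),Do=(.455,-.08),Rb=(.4,-.322),Rg=(.455,-.35)).items():
    for y in(90,-90):
        print(n,y,[(z,(lambda q:None if q is None else (round(float(q[0]),2),round(float(q[3]),2),round(float(q[5]),2),round(float(q[6]),2)))(ctrl.ik([*p,z],R(y)))) for z in(.02,.17)])
E
```

```text
dt [ 0.4273 -0.1152] sides mm [139. 127. 141. 128.] yaw(deg) of +y vs world y 6.1
rt [ 0.4292 -0.3211] sides mm [143. 125. 140. 127.] yaw(deg) of +y vs world y 7.2
box [ 0.5958 -0.2244] sides mm [84. 45. 85. 46.] yaw(deg) of +y vs world y -7.6
batpack [0.4439 0.074 ] sides mm [68. 33. 69. 32.] yaw(deg) of +y vs world y -5.7
motorplate [0.6069 0.0128] sides mm [47. 35. 46. 36.] yaw(deg) of +y vs world y 8.5
oil cap [ 0.6060818 -0.0961379] glue cap [ 0.6177256  -0.33296438]
motor 90 [(0.02, (0.06, 2.0, 0.49, -0.45)), (0.17, (0.16, 1.89, 0.8, -0.37))]
motor -90 [(0.02, (-0.43, 2.03, 0.53, -2.59)), (0.17, (-0.77, 1.95, 0.99, -2.41))]
bat 90 [(0.02, (-0.22, 2.34, 0.22, -0.6)), (0.17, (0.05, 2.2, 0.65, -0.57))]
bat -90 [(0.02, (-0.53, 2.36, 0.26, -2.6)), (0.17, (0.49, 2.18, 0.82, 2.13))]
oil 90 [(0.02, (0.23, 1.97, 0.51, -0.26)), (0.17, (0.31, 1.87, 0.81, -0.18))]
oil -90 [(0.02, (-0.24, 2.0, 0.54, -2.45)), (0.17, (-0.59, 1.92, 1.01, -2.24))]
box 90 [(0.02, (0.39, 1.93, 0.53, 0.03)), (0.17, (0.47, 1.82, 0.82, 0.06))]
box -90 [(0.02, (-0.03, 1.95, 0.57, -2.28)), (0.17, (-0.09, 1.86, 0.83, -
[... 386 characters left out ...]
4))]
Db -90 [(0.02, (-0.06, 2.45, 0.16, -2.24)), (0.17, (-0.7, 2.35, 0.7, -2.22))]
Db2 90 [(0.02, (0.27, 2.41, 0.17, -0.2)), (0.17, (0.5, 2.27, 0.61, -0.03))]
Db2 -90 [(0.02, (0.04, 2.43, 0.18, -2.16)), (0.17, (-0.22, 2.31, 0.59, -2.62))]
Do 90 [(0.02, (0.17, 2.32, 0.25, -0.36)), (0.17, (0.35, 2.19, 0.65, -0.18))]
Do -90 [(0.02, (-0.16, 2.34, 0.27, -2.32)), (0.17, (-0.69, 2.24, 0.78, -2.22))]
Rb 90 [(0.02, (0.68, 2.21, 0.33, 0.27)), (0.17, (0.81, 2.09, 0.69, 0.36))]
Rb -90 [(0.02, (0.33, 2.23, 0.35, -1.92)), (0.17, (0.17, 2.12, 0.68, -2.18))]
Rg 90 [(0.02, (0.68, 2.07, 0.43, 0.29)), (0.17, (0.78, 1.96, 0.75, 0.35))]
Rg -90 [(0.02, (0.29, 2.09, 0.46, -1.97)), (0.17, (0.17, 2.0, 0.75, -2.19))]
```

```bash
cat >> h.py <<'E'
import json
def shot(n):
    o=ctrl.get_obs(); im=ctrl.camera("wrist"); cv2.imwrite(f"pics/{n}.png",im)
    json.dump(dict(ee_pos=list(map(float,o["ee_pos"])),ee_rot=np.array(o["ee_rot"]).tolist()),open(f"pics/{n}.json","w"))
def wk(n): return cam("wrist",json.load(open(f"pics/{n}.json")))
Rd=lambda y:down(np.radians(y))
E
python3 - <<'E'
from h import *
o=ctrl.get_obs()
ctrl.move_straight([.323,-.649,.28],speed=.2)
for n,p in [("rt",(.45,-.32,.26)),("dt",(.45,-.115,.26)),("mo",(.605,-.04,.24))]:
    ctrl.move_ptp(list(p),Rd(96)); shot(n); print(ctrl.get_obs()["clock"])
E
```

```text
2.075
2.9583
3.7333
```

View pics/rt.png

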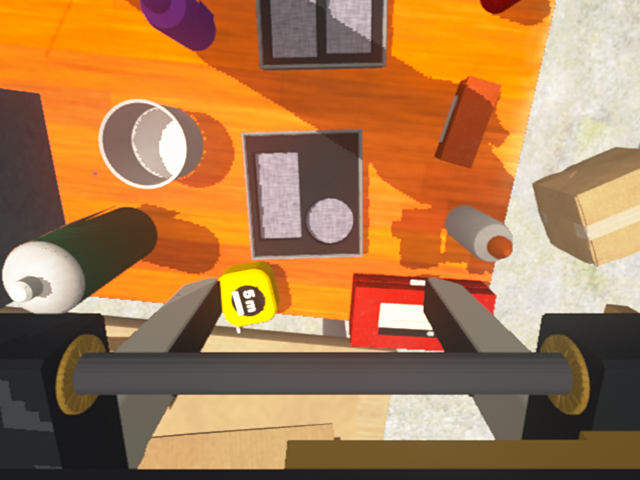

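View pics/dt.png

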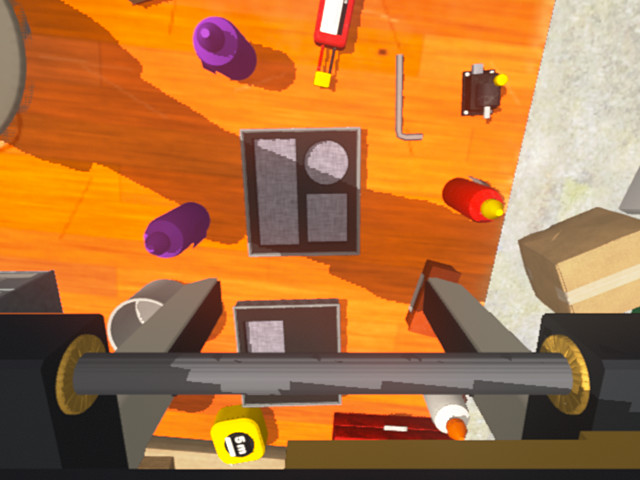

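View pics/mo.png

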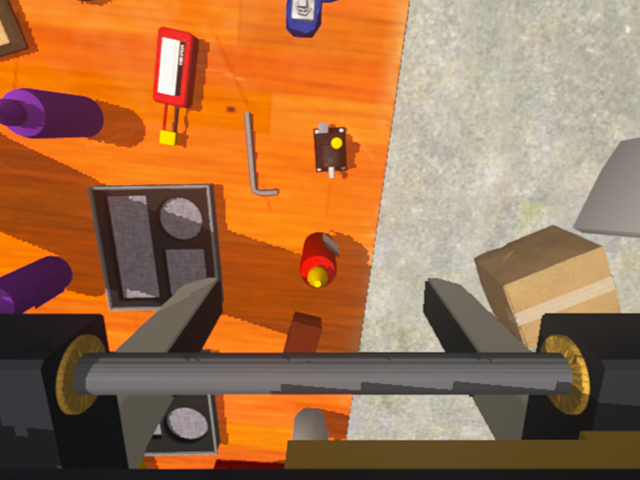

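```bash
python3 - <<'E'
from h import *
def quad(n,s,pts,z):
    k=wk(s);P=np.array([p2w(k,p,z)[:2] for p in pts]); e=np.linalg.norm(np.roll(P,-1,0)-P,axis=1); d=(P[0]+P[1]-P[2]-P[3])
    print(n,P.mean(0).round(4),(e*1e3).round(),np.degrees(np.arctan2(-d[0],d[1])).round(1))
quad("rt","rt",[(245,133),(361,130),(361,256),(252,258)],.02)
quad("dt","dt",[(241,130),(360,128),(359,254),(249,256)],.02)
quad("dt'","mo",[(92,187),(213,185),(217,300),(110,309)],.02)
quad("batcut","dt",[(255,140),(297,138),(299,244),(260,246)],.008)
quad("boxcut","rt",[(256,153),(298,152),(301,238),(261,241)],.008)
quad("motor","mo",[(315,126),(345,124),(348,169),(317,172)],.005)
quad("battery","mo",[(160,28),(195,31),(190,106),(155,102)],.022)
print(p2w(wk("dt"),(327,162),.008),p2w(wk("rt"),(330,220),.008), "oilcap",p2w(wk("mo"),(318,278),.112),"oilcap2",p2w(wk("dt"),(494,209),.112),"gluecap",p2w(wk("rt"),(499,247),.118))
for c,t,q in[((.4273,-.1152),6.1,(.0275,.034)),((.4292,-.3211),7.2,(.0275,-.030))]:
    a=np.radians(t);print(np.array(c)+np.array([[np.cos(a),-np.sin(a)],[np.sin(a),np.cos(a)]])@q)
E
```

```text
rt [ 0.4311 -0.3232] [125. 142. 128. 141.] 6.7
dt [ 0.4289 -0.1162] [128. 142. 129. 142.] 6.7
dt' [ 0.4299 -0.1129] [129. 132. 125. 142.] 4.6
batcut [ 0.4004 -0.1202] [ 47. 122.  47. 123.] 6.1
boxcut [ 0.4013 -0.3287] [ 47. 100.  48. 102.] 6.7
motor [0.6093 0.0135] [32. 47. 34. 48.] 9.5
battery [0.4485 0.0746] [33. 69. 35. 68.] -3.9
[ 0.45290514 -0.07839231  0.008     ] [ 0.46264864 -0.34940597  0.008     ] oilcap [ 0.60718493 -0.09416434  0.112     ] oilcap2 [ 0.60342618 -0.09608667  0.112     ] gluecap [ 0.6118123 -0.3339046  0.118    ]
[ 0.45103132 -0.07847025]
[ 0.46024315 -0.34741678]
```

Both views agree to about 2 mm. I'll pick and place the motor now.

```bash
cat >> h.py <<'E'
DT=((.4283,-.1158),6.4); RT=((.4303,-.3225),6.8)
def at(fr,p):
    a=np.radians(fr[1]); return np.array(fr[0])+np.array([[np.cos(a),-np.sin(a)],[np.sin(a),np.cos(a)]])@np.array(p)
def st(m):
    o=ctrl.get_obs(); print(m,round(o["clock"],2),np.array(o["ee_pos"]).round(4),"gap",round(float(o["finger_gap"]),4),"ff",np.round(o["finger_force"],1),"F",np.round(o["contact_force"],1))
def pick(xy,yaw,z,opening,force=25,zh=.2):
    ctrl.grip(opening,force); ctrl.move_ptp([*xy,zh],Rd(90+yaw)); ctrl.move_straight([*xy,z+.02],speed=.25)
    if ctrl.move_straight([*xy,z],speed=.08,guard=10): st("HIT")
    ctrl.grip(0,force); st("gripped"); ctrl.move_straight([*xy,zh],speed=.2); st("lifted")
def place(xy,yaw,z,opening,zh=.2):
    ctrl.move_ptp([*xy,zh],Rd(90+yaw)); ctrl.move_straight([*xy,z+.02],speed=.2)
    print("touch",ctrl.move_straight([*xy,z-.002],speed=.05,guard=6)); st("down")
    ctrl.grip(opening); ctrl.move_straight([*xy,zh],speed=.25); st("clear")
E
python3 - <<'E'
from h import *
pick((.608,.0142),9,.014,.07); shot("m1")
place(at(DT,(.0275,-.029)),DT[1],.022,.05)
E
```

```text
gripped 6.93 [0.6089 0.0146 0.0147] gap 0.0094 ff 36.9 F [-0.1  0.6  5.4]
lifted 8.02 [0.6072 0.014  0.1989] gap 0.0089 ff 29.3 F [-0.1 -0.3 -1.2]
touch True
down 10.29 [ 0.4602 -0.1408  0.0227] gap 0.0098 ff 33.7 F [-0.6  2.1  6.5]
clear 11.97 [ 0.4581 -0.1417  0.1991] gap 0.05 ff 0.0 F [ 0.1  0.1 -0.3]
```

```bash
python3 - <<'E'
from h import *
shot("m2"); a=cv2.imread("pics/m1.png"); b=cv2.imread("pics/m2.png")
cv2.imwrite("pics/m12.png",np.hstack([a[100:480,160:500],b[100:480,130:530]]))
E
```

```text
(no output)
```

View pics/m12.png

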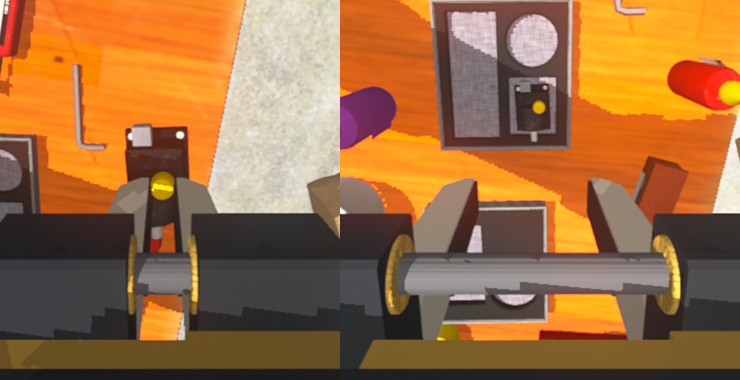

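The right half shows the motor sitting inside its cut-out at (532,105). The gap reading was narrow, but the touch height of 22.7 mm fits a seated part. Next are the battery and the oil bottle.

```bash
python3 - <<'E'
from h import *
pick((.446,.0743),-4.8,.014,.07,force=30); 
g=ctrl.get_obs()["finger_gap"]
if .03<g<.04:
    place(at(DT,(-.029,.020)),DT[1],.0225,.042)
    shot("b1")
E
```

```text
gripped 15.84 [0.446  0.0743 0.014 ] gap 0.0006 ff 0.0 F [-0.2 -0.  -0.1]
lifted 16.93 [0.4454 0.074  0.1992] gap 0.0003 ff 0.0 F [ 0.3 -0.2 -0.1]
```

```bash
python3 - <<'E'
from h import *
ctrl.grip(.07); ctrl.move_straight([.446,.0743,.1],speed=.25); st("x")
shot("b0"); t=ctrl.camera("top"); k=wk("b0")
im=cv2.imread("pics/b0.png")
for z in(.014,.1):
    u=w2p(k,(.446,.0743,z)).astype(int); cv2.drawMarker(im,tuple(map(int,u)),(0,255,0),0,14,2)
c=cv2.resize(t[150:310,210:410],None,fx=2,fy=2)
cv2.imwrite("pics/b0v.png",np.hstack([im[:,100:500],np.vstack([c,np.zeros((160,400,3),np.uint8)])]))
E
```

```text
x 18.67 [0.446  0.0746 0.1002] gap 0.0698 ff 0.0 F [ 0.3 -0.4 -0.2]
```

View pics/b0v.png

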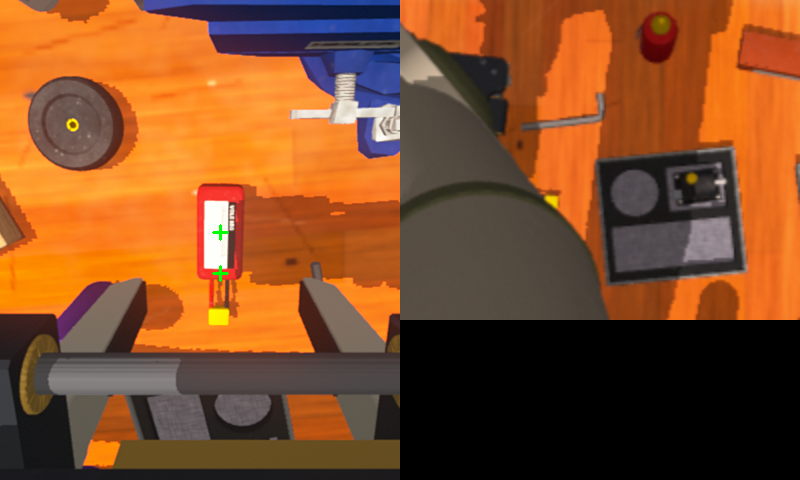

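The marker at the pack height falls on the pack, so the aim in the picture is right. The fingertips, though, look about 30 mm short of the stated TCP: the tips appear at (145,280) and (300,280). That would explain why the motor was held by its stub and the battery was missed. I'll touch the bare table to measure the true tip height.

```bash
python3 - <<'E'
from h import *
ctrl.move_straight([.446,.0743,.2],speed=.3)
ctrl.move_ptp([.608,.014,.12],Rd(90))
for g in(0,.036):
    ctrl.grip(g,20); ctrl.move_straight([.608,.014,.02],speed=.25)
    try: print(g,ctrl.move_straight([.608,.014,-.04],speed=.04,guard=4))
    except Exception as e: print(repr(e))
    st("t"); ctrl.move_straight([.608,.014,.05],speed=.25)
E
```

```text
0 True
t 22.84 [ 0.6078  0.014  -0.0276] gap 0.0007 ff 4.1 F [-1.  -0.1  8.6]
0.036 True
t 25.43 [ 0.6078  0.014  -0.0276] gap 0.0363 ff 3.8 F [-1.2 -1.2  7.7]
```

The tips are 27 mm short of the reading, so I'll correct for that. First I'll check reach for the battery placement.

```bash
python3 - <<'E'
from h import *
for y in (.020,-.020,.03,.01,0):
  for z in (-.004,-.001):
    for fl in(0,180):
        for tl in (0,8,15):
            p=at(DT,(-.029,y)); R=Rd(90+DT[1]+fl)
            # tilt about tool y (closing axis), both signs
            out=[]
            for s in ((1,-1) if tl else (1,)):
                a=np.radians(tl*s); Ry=np.array([[np.cos(a),0,np.sin(a)],[0,1,0],[-np.sin(a),0,np.cos(a)]])
                q=ctrl.ik([*p,z],R@Ry); out.append(None if q is None else np.round(q,2).tolist())
            print(y,z,fl,tl,out)
E
```

```text
0.02 -0.004 0 0 [[0.24, 0.63, -0.19, 2.45, 1.03, 0.13, -0.83]]
0.02 -0.004 0 8 [[0.51, 0.67, -0.4, 2.39, 0.61, 0.2, -0.31], [0.69, 0.89, -1.1, 2.45, 1.41, 0.92, -1.42]]
0.02 -0.004 0 15 [[0.73, 0.73, -0.6, 2.34, 0.51, 0.29, -0.15], [-0.25, 0.68, 0.18, 2.52, 1.9, 0.16, -1.91]]
0.02 -0.004 180 0 [[0.82, 0.89, -1.1, 2.41, 1.34, 0.79, 1.92]]
0.02 -0.004 180 8 [[-0.0, 0.64, -0.03, 2.49, 1.59, 0.16, 1.64], [0.26, 0.64, -0.06, 2.41, -0.63, 0.17, -2.18]]
0.02 -0.004 180 15 [[-0.22, 0.67, 0.13, 2.52, 1.83, 0.19, 1.3], [0.38, 0.67, -0.08, 2.36, -0.71, 0.29, -2.02]]
0.02 -0.001 0 0 [[0.21, 0.63, -0.14, 2.45, 0.87, 0.11, -0.66]]
0.02 -0.001 0 8 [[0.51, 0.66, -0.42, 2.39, 0.6, 0.21, -0.31], [0.69, 0.88, -1.1, 2.45, 1.4, 0.92, -1.41]]
0.02 -0.001 0 15 [[0.74, 0.73, -0.61, 2.34, 0.51, 0.3, -0.14], [-0.04, 0.65, -0.13, 2.51, 1.59, 0.34, -1.63]]
0.02 -0.001 180 0 [[0.82, 0.88, -1.1, 2.41, 1.33, 0.79, 1.93]]
0.02 -0.001 180 8 [[-0.01, 0.63, -0.02, 2.49, 1.54, 0.15, 1.7], [0.26, 0.64, -0.05, 2.41, -0.63, 0.18, -2.18]]
0.02 -0.001 180 15 [[-0.22, 0.67, 0.13, 2.52, 1.77, 0.19, 1.36], [0.37, 0.66, -0.08, 
[... 3802 characters left out ...]
[0.29, 0.65, -0.03, 2.39, -0.61, 0.19, -2.16]]
0 -0.004 180 15 [[-0.17, 0.67, 0.14, 2.51, 1.87, 0.19, 1.32], [0.39, 0.67, -0.05, 2.34, -0.69, 0.32, -2.0]]
0 -0.001 0 0 [[0.26, 0.63, -0.15, 2.43, 0.79, 0.12, -0.54]]
0 -0.001 0 8 [[0.57, 0.67, -0.44, 2.37, 0.6, 0.24, -0.26], [0.74, 0.88, -1.1, 2.44, 1.4, 0.92, -1.36]]
0 -0.001 0 15 [[0.79, 0.74, -0.63, 2.31, 0.51, 0.34, -0.11], [0.04, 0.66, -0.18, 2.5, 1.59, 0.37, -1.58]]
0 -0.001 180 0 [[0.05, 0.64, 0.16, 2.45, -0.97, 0.11, -1.89]]
0 -0.001 180 8 [[0.04, 0.63, -0.01, 2.48, 1.51, 0.15, 1.77], [0.28, 0.64, -0.02, 2.39, -0.61, 0.2, -2.16]]
0 -0.001 180 15 [[-0.17, 0.67, 0.13, 2.51, 1.81, 0.19, 1.37], [0.39, 0.67, -0.05, 2.34, -0.69, 0.33, -2.0]]
```

```bash
sed -i 's/^def place/TIP=-.027\n&/' h.py; python3 - <<'E'
from h import *
ctrl.move_straight([.608,.014,.15],speed=.3)
pick((.446,.0743),-4.8,.0148+TIP,.07,force=30,zh=.12)
g=ctrl.get_obs()["finger_gap"]
if .03<g<.04:
    place(at(DT,(-.029,.020)),DT[1],.0235+TIP,.042,zh=.12)
    ctrl.move_straight([.45,-.115,.2],speed=.25)
    shot("b1")
E
```

```text
gripped 29.52 [ 0.4459  0.0742 -0.0121] gap 0.0334 ff 30.0 F [-0.8  0.4  3. ]
lifted 30.32 [0.4456 0.0739 0.1193] gap 0.0338 ff 30.0 F [ 0.2  0.1 -2.3]Traceback (most recent call last):
  File "<stdin>", line 6, in <module>
  File "h.py", line 33, in place
    print("touch",ctrl.move_straight([*xy,z-.002],speed=.05,guard=6)); st("down")
                  ~~~~~~~~~~~~~~~~~~^^^^^^^^^^^^^^^^^^^^^^^^^^^^^^^^
cell.Unreachable: the arm cannot follow that straight line within its joint ranges
```

```bash
python3 - <<'E'
from h import *
xy=at(DT,(-.029,.020)); R=Rd(90+DT[1]); st("now"); print(np.round(ctrl.get_obs()["joints"],2))
for z in (.015,.011,.007,.004,.001,-.001,-.0025,-.0035):
    q=ctrl.ik([*xy,z],R); d=None if q is None else np.abs(np.array(q)-ctrl.get_obs()["joints"]).max()
    if q is None or d>.25: print(z,"stop",d,q); break
    ctrl.move_j(q); F=ctrl.get_obs()["contact_force"][2]; print(z,round(float(d),3),round(float(F),1))
    if F>4: break
st("end")
E
```

```text
now 31.74 [ 0.3977 -0.0978  0.0164] gap 0.0332 ff 30.0 F [ 0.6  0.  -0.3]
[ 0.26  0.59 -0.22  2.44  0.75  0.18 -0.55]
0.015 0.008 -1.5
0.011 0.02 -1.6
0.007 0.022 -0.4
0.004 0.025 -0.5
0.001 0.039 -0.8
-0.001 0.04 -1.0
-0.0025 0.036 -1.6
-0.0035 0.026 -1.0
end 33.74 [ 0.3972 -0.0992 -0.0035] gap 0.0337 ff 30.0 F [-0.8  0.1 -1. ]
```

```bash
python3 - <<'E'
from h import *
ctrl.grip(.042); st("open")
p=ctrl.get_obs()["ee_pos"]
try: ctrl.move_straight([p[0],p[1],.1],speed=.2)
except Exception: 
    for z in(.003,.01,.02,.04): ctrl.move_ptp([p[0],p[1],z],Rd(90+DT[1]))
    ctrl.move_straight([p[0],p[1],.1],speed=.2)
ctrl.move_ptp([.455,-.14,.16],Rd(96)); shot("b1"); st("e")
E
```

```text
open 34.16 [ 0.3973 -0.0992 -0.0035] gap 0.0418 ff 0.0 F [ 0.  -1.   0.6]
e 35.46 [ 0.4537 -0.1397  0.1586] gap 0.0421 ff 0.0 F [-1.4 -0.1  0.8]
```

View pics/b1.png

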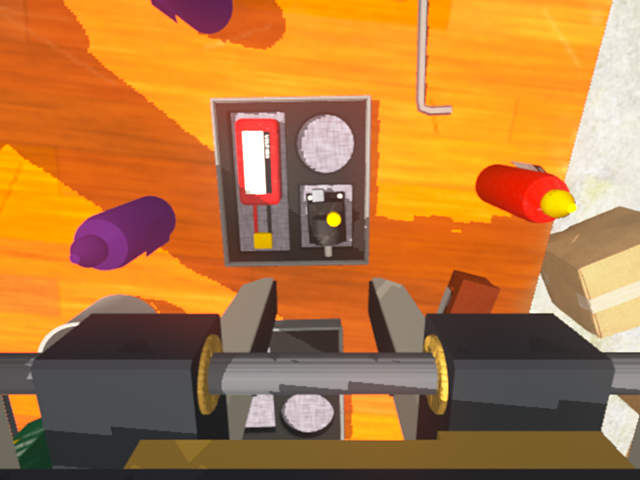

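The battery pack at (258,160) and the motor at (327,218) both lie inside their cut-outs, with the floors visible around them. Next come the oil bottle and the box.

```bash
python3 - <<'E'
from h import *
pick((.6055,-.0955),5,.045,.075,force=25,zh=.19)
g=ctrl.get_obs()["finger_gap"]; assert .034<g<.04,g
place(at(DT,(.0275,.034)),DT[1],.053,.055,zh=.19)
pick((.597,-.2244),-7.6,.0150+TIP,.07,force=30,zh=.16)
g=ctrl.get_obs()["finger_gap"]; assert .033<g<.04,g
place(at(RT,(-.030,0)),RT[1],.0230+TIP,.043,zh=.16)
shot("x1")
E
```

```text
gripped 38.66 [ 0.6055 -0.0956  0.045 ] gap 0.0342 ff 25.0 F [-0.4  0.9  0. ]
lifted 39.53 [ 0.6047 -0.0958  0.189 ] gap 0.0346 ff 25.0 F [-0.4  0.1 -1. ]
touch True
down 41.38 [ 0.452  -0.0793  0.0519] gap 0.034 ff 25.0 F [-0.  -0.1 -1.6]
clear 42.65 [ 0.4512 -0.0795  0.1892] gap 0.0546 ff 0.0 F [0.4 0.2 0.3]
gripped 45.79 [ 0.5969 -0.2244 -0.0119] gap 0.0357 ff 29.9 F [-0.2  0.1  1.3]
lifted 46.8 [ 0.5962 -0.2244  0.1589] gap 0.0357 ff 29.9 F [ 0.   0.9 -1.7]
touch True
down 48.99 [ 0.4005 -0.3264 -0.005 ] gap 0.0355 ff 29.9 F [-0.  -1.1 -0.5]
clear 50.19 [ 0.3997 -0.3261  0.1591] gap 0.043 ff 0.0 F [ 0.   0.5 -0.5]
```

Now the glue bottle. From the top view its cap is at (.618,-.333), and from the wrist at (.612,-.334).

```bash
python3 - <<'E'
from h import *
pick((.615,-.3335),5,.050,.08,force=25,zh=.2)
g=ctrl.get_obs()["finger_gap"]; assert .038<g<.046,g
place(at(RT,(.0275,-.030)),RT[1],.058,.062,zh=.2)
ctrl.move_ptp([.45,-.28,.26],Rd(96)); shot("f1")
ctrl.move_ptp([.62,-.55,.3],Rd(96)); t=ctrl.camera("top"); s=ctrl.camera("side"); st("e")
cv2.imwrite("pics/f2.png",np.hstack([cv2.resize(t[190:300,300:500],(500,275)),cv2.resize(s[170:280,240:400],(300,206))[:206,:300]] if 0 else [cv2.resize(t[130:330,300:500],(400,400)),cv2.resize(s[160:290,240:370],(400,400))]))
E
```

```text
gripped 53.69 [ 0.6152 -0.3335  0.0501] gap 0.0402 ff 25.0 F [ 0.1  0.1 -0.4]
lifted 54.59 [ 0.6141 -0.3335  0.1987] gap 0.04 ff 25.0 F [ 0.5  0.1 -1.6]
touch True
down 56.45 [ 0.4616 -0.3492  0.0574] gap 0.0404 ff 25.0 F [0.8 0.4 0.4]
clear 57.76 [ 0.4603 -0.3491  0.199 ] gap 0.0622 ff 0.0 F [-0.1  0.1  0. ]
e 59.59 [ 0.62   -0.5489  0.3006] gap 0.0621 ff 0.0 F [-0.2  0.1  0. ]
```

View pics/f1.png

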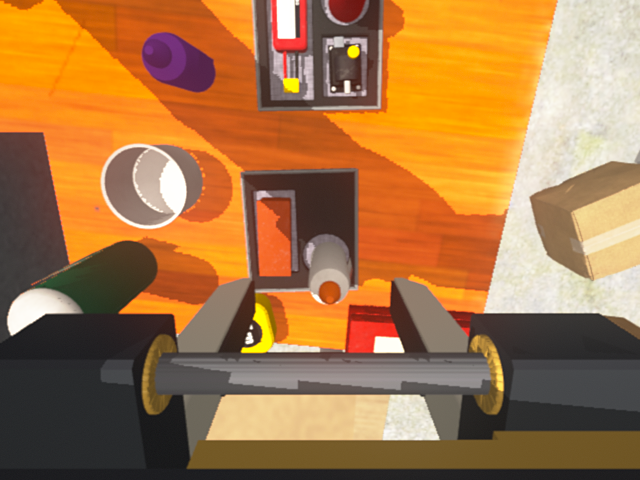

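View pics/f2.png

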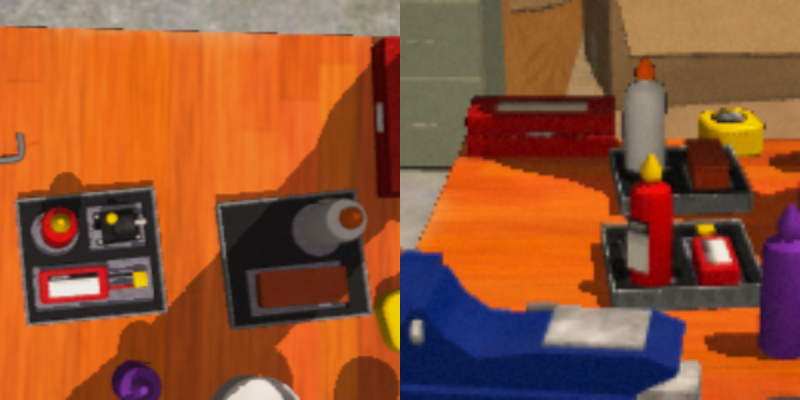

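All five parts sit in their cut-outs: the motor, battery and oil bottle in the left tray, and the box at (300,288) and upright glue bottle at (325,225) in the right. Each touch-down height was within 1 mm of the seated value. The arm is clear, so I'm handing in.

```bash
python3 -c "
from cell import ctrl
print(ctrl.close_job())"
```

```text
the job is handed in; nothing more can be done
None
```

I handed the job in at about 60 s of robot time: both kits are made up, all five parts are down in their cut-outs with the bottles upright, and I never touched the wheel, hex key or small glue bottle.

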